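# Push the glueing jig's knob round its L-shaped slot

## Robot

A 7-joint arm with a two-finger parallel gripper is mounted at the origin on a cart in front of the work surface, level with it; the furniture and walls round the work are solid. World frame = base frame: x ahead of the robot, y to its left, z up, the work surface at z = 0. Lengths are in m, angles in rad, forces in N, time in s.
With the tool pointing down it reaches from about 0.425 to 0.925 m from the base axis. Payload 6.8 kg.
Tool frame: the origin (TCP) lies on the centre line of the jaws, within the pads' length; the fingertips stand 19 mm ahead of it and the grasp point (between the pads) is the TCP; z points along the fingers, y is the line along which they close (so a half turn about z gives the same grasp; the last joint's range is limited). The gripper opens to 85 mm and grips with 20 to 120 N. Pads are 22 mm wide; open, the fingers measure 114 mm over their backs; the gripper's body (76 mm by 85 mm) begins 54 mm behind the grasp point. The pads swing forward as they close: fully open they stand 13 mm farther back than shut.
Start: joints at [-1.316, 0.477, 0.022, 1.555, -0.011, 1.109, -0.083], TCP at [0.24, 0.631, 0.25] pointing down, gripper open.
Joint ranges: [-2.96, 2.96], [-0.34, 2.1], [-1.41, 1.46], [0.24, 2.44], [-1.37, 4.51], [0.17, 1.92], [-2.96, 2.96]. Speed limits (rad/s): [2.39, 2.39, 3.14, 3.14, 3.14, 3.14, 3.14].

## Interface

Orientations are given as a rotation vector (axis times angle).
In Python, from bench import r gives the robot as it stands. The module is installed in compiled form; this text tells all that it offers.
- The arm moves only by the tool arm_command, never from a script. Its argument "rows" is a list of rows, each an object of numbers: "fingers": the opening, from -1 (shut) to 1 (fully open); "x", "y", "z": the shift along the tool's x, y, z in m; "ax", "ay", "az": the turn, a rotation vector about the tool's x, y, z in degrees. In form: [{"fingers": .., "x": .., "y": .., "z": .., "ax": .., "ay": .., "az": ..}, ...]. A call has 1 to 10 rows; each row shifts and turns the commanded pose from where the row before left it, along the tool's axes as they then stand; what a row does not reach is not made up. A row lasts 1/12 s, in which the tool goes at most 41.7 mm and 7.16 degrees, less where a joint would pass 70% of its speed; a pose out of reach is approached as far as the arm can. A call is refused whole if a number of a shift passes 0.0417 or a number of a turn 7.16, either way. A call with a gripper value outside its range is refused whole. The fingers move at their own pace and stop on an object; "grip_force" is the grip in N (left out, the last holds). Time passes only in rows, so rows that do not move let the fingers close. It gives the time, the measured TCP pose, the force, the opening and the grip force at its end, in the units of the state.
- r.get_obs(): the state, without advancing time (a new reading comes with each control period).
- r.grab_frame(name): name is "side" or "top"; returns a dict with "frame" (480x640x3 uint8, red, green, blue), "depth" (480x640 float32, m along the optical axis (not along the pixel's ray), 0 where there is no reading), "K" (3x3 intrinsics, pixels), "distortion" ([k1, k2, p1, p2, k3] as OpenCV has them; the pictures are not rectified), "world_from_camera" (4x4, takes a point from camera to world coordinates). Camera axes: x right, y down, z forward; pixel columns grow to the right and rows downward; lengths in m; the calibration is good to about 2 mm. A picture is of the moment at which its call begins.
- r.hand_in(): hands the job in; it is judged then, once.
The state is a dict: "clock": time; "joints": joint angles; "qvel": joint speeds; "tau": joint torques, N m; "tcp_pos": TCP position; "orientation": TCP orientation; "contact_force": force on the tool from outside, world axes, zero at the start; "moment": the same for the moment, N m; "grip_width": finger opening in m; "gripper_force": force on a finger pad.
Only numpy, scipy, OpenCV 4.12 (cv2) and the standard library are available. Lean on these libraries where they do the work, as an engineer would, in place of code of your own. Each camera call takes 0.05 s, during which the arm holds its last target. There are 200 camera calls.

## Task

Clamp the wooden block in the glueing jig: with the fingertips push the black knob along the long leg of the L-shaped slot to the corner, so that the jaw drives the block up to the fence, then push the knob sideways round the corner, fully home to the end of the short leg, so that the jaw is locked; then take the hand away. Only push the knob from one side at a time: do not pinch it, do not touch the block or the jaw by hand, do not lift the block, and leave the other things on the bench where they are.

Things in the scene. Friction and masses are not known exactly. Their poses are not given: they have to be found in the camera images.
- jig: glueing jig fixed to the bench: plywood base 260 (x) x 180 (y) x 12 mm, wooden fence across its far end (+x), at its near end an aluminium gate plate 100 (x) x 130 (y) mm, top 31 mm above the bench, corner screw heads 4 mm higher. L-shaped slot 14 mm wide with solid walls: long leg 50 mm along +x, then short leg 30 mm along +y. Origin: centre of the underside; z up; yaw within 0.4 of the world's
- slot_start (a point): centre line of the slot at the near end of its long leg, where the pin's axis stands when joint jaw and joint knob read 0; on the gate plate's top
- slot_corner (a point): centre line of the slot at the corner of the L (joint jaw 0.050, joint knob 0), on the gate plate's top
- slot_end (a point): centre line of the slot at the end of the short leg (joint jaw 0.050, joint knob 0.030), on the gate plate's top; the pin's axis comes within 1 mm of it when it is pushed fully home
- knob_mid (a point): centre of the black knob, 57 mm above the bench: 24 x 24 mm, sides parallel to the jig's x and y, edges rounded, from 9 to 43 mm above the gate plate's top; on a steel pin of 12 mm diameter that stands in the slot with 1 mm play on each side. Pin axis passes vertically through this point. It cannot turn or lift. Only the knob stands above the plate
- jaw (a joint): travel of jaw and knob together along the jig's +x, m: starts at 0 to 0.012, stops at about 0.051 at the corner. Friction 1.5 N, some damping, no spring: stays where left. The jaw is a wooden bar 90 mm wide (y), 18 mm thick, top 50 mm above the bench, on a steel tongue under the gate plate; its pushing face is 97.5 mm beyond the pin's axis (+x); 62 mm of room between knob and jaw's back
- knob (a joint): travel of the knob across the jaw along the jig's +y, m: 0 (within 0.001) in the long leg, 0.031 when fully home at the end of the short leg. Friction 1.5 N, some damping, no spring: stays where left. The slot lets it move across only when the jaw is at the corner
- block_mid (a point): centre of the loose wooden block, 56 (x) x 130 (y) x 44 mm, 0.14 to 0.28 kg, lying on the jig's base between jaw and fence, long side across the jig, at the start skewed by up to 0.1 rad and 9 to 24 mm short of the fence; the jaw squares it up and pushes it to the fence (up to 2.5 mm of play remain when locked)
- block: the same wooden block: origin at the centre of its underside, x across its width (56 mm), y along its length (130 mm)
- fence_face (a point): middle of the fence's face that looks to the jaw, 34 mm above the bench; the fence's top is 51 mm above the bench
- file_flat: flat file with an orange handle, 283 mm long, lying on the bench; a bystander, to be left where it is; origin at the centre of its underside
- glue_bottle: white glue bottle with a red nozzle, 200 mm tall; a bystander, to be left where it is; origin at the centre of its underside
- sanding_block: brown sanding block, 58 x 101 x 34 mm; a bystander, to be left where it is; origin at the centre of its underside
- hex_keys: set of hex keys in a red holder, 144 mm long; a bystander, to be left where it is; origin at the centre of its underside
- solder_spool: standing solder spool, 54 mm in diameter, 39 mm tall; a bystander, to be left where it is; origin at the centre of its underside
- insulating_tape: blue roll of insulating tape, 66 mm in diameter, 19 mm tall; a bystander, to be left where it is; origin at the centre of its underside

How it is judged:
By the outcome, as a careful person would: the job done as asked, in the order asked, and still so for the second after the job is handed in, with the robot touching nothing.
It also fails if it takes over 48 s, if anything falls off the work surface, if the arm or the gripper's body presses on something with over 40 N, if the wrist force passes 120 N, or if a joint passes its speed limit or range.

## Working session

There is one attempt and no reset: what is moved stays moved. The work goes in short steps, Python scripts to look and compute and a tool call to move; the robot and the scene stay as the last step left them, time stands still between calls to the robot, and variables do not carry over. Pictures are saved under pics/ and viewed, at most 10 in all, crops included, and the job is handed in when it is done.

Besides the shell and the picture viewer there is one more tool, called after ">>>" by a JSON object that holds its "api" and its "payload". arm_command: Moves the arm, as the interface text tells. Its arguments: {"type":"object","properties":{"rows":{"type":"array"},"grip_force":{"type":"number"}},"required":["rows"]}

```bash
mkdir -p pics
cat > h.py <<'E'
import numpy as np, cv2
from bench import r
def grab(n):
    f=r.grab_frame(n); np.savez(f'{n}.npz',**f); return f
def pt(f,u,v,z=None):
    K=np.array(f['K']);T=np.array(f['world_from_camera'])
    x,y=cv2.undistortPoints(np.array([[[u,v]]],float),K,np.array(f['distortion'],float))[0,0]
    d=T[:3,:3]@np.array([x,y,1.]);o=T[:3,3]
    if z is None:
        p=f['depth'][int(v)-1:int(v)+2,int(u)-1:int(u)+2]; s=np.median(p[p>0])
    else: s=(z-o[2])/d[2]
    return o+s*d
E
python3 - <<'E'
from h import *
for n in('top','side'):
    f=grab(n); cv2.imwrite(f'pics/{n}0.png',f['frame'][:,:,::-1]); print(np.round(f['world_from_camera'],2).tolist())
o=r.get_obs(); print({k:np.round(v,3).tolist() for k,v in o.items()})
E
```

```text
[[0.03, -0.99, 0.11, 0.41], [-1.0, -0.03, -0.01, 0.05], [0.01, -0.11, -0.99, 1.12], [0.0, 0.0, 0.0, 1.0]]
[[0.97, -0.11, 0.19, 0.32], [-0.22, -0.55, 0.81, -0.87], [0.02, -0.83, -0.56, 0.7], [0.0, 0.0, 0.0, 1.0]]
{'clock': 0.1, 'joints': [-1.316, 0.478, 0.022, 1.556, -0.012, 1.109, -0.083], 'qvel': [0.001, -0.002, -0.001, -0.003, -0.001, 0.002, -0.001], 'tau': [0.005, -59.776, 1.614, -28.195, 0.013, 0.005, 0.0], 'tcp_pos': [0.239, 0.631, 0.249], 'orientation': [-0.567, -3.09, 0.002], 'contact_force': [0.606, -0.409, 0.884], 'moment': [-0.018, 0.041, 0.009], 'gripper_force': 0.0, 'grip_width': 0.085}
```

View pics/top0.png

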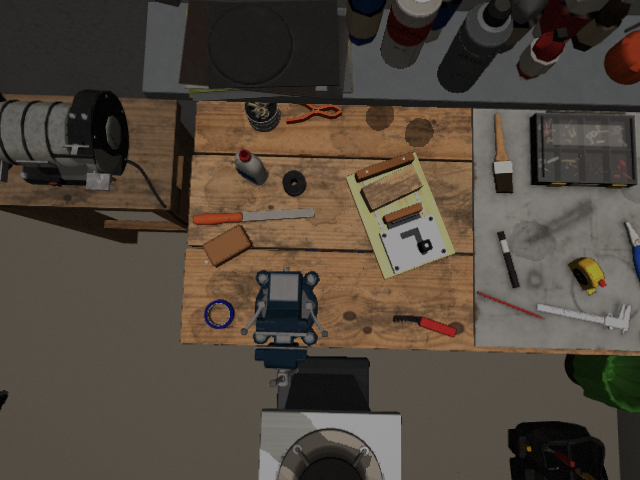

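View pics/side0.png

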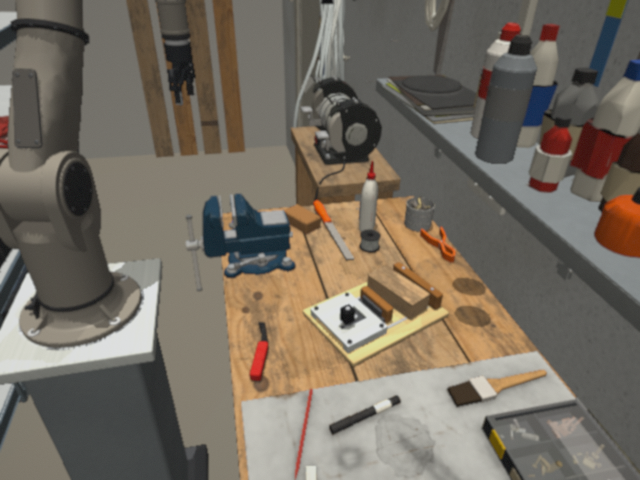

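The top view shows the jig at about (400,215), yawed by roughly 0.3, with the knob near (425,246). The vice is at (285,310), and the gripper is out of the top view to the left. Next I'll enlarge the jig.

Run:
```python
from h import *
t=np.load('top.npz');s=np.load('side.npz')
c=t['frame'][145:285,335:465,::-1];cv2.imwrite('pics/t1.png',cv2.resize(c,None,fx=4.2,fy=4.2,interpolation=cv2.INTER_CUBIC))
c=s['frame'][255:370,295:455,::-1];cv2.imwrite('pics/s1.png',cv2.resize(c,None,fx=5,fy=5,interpolation=cv2.INTER_CUBIC))
for uv in((425,246),(426,243),(280,295),(245,165),(400,222)): print(uv,pt(t,*uv).round(3))
```

```text
(425, 246) [ 0.529 -0.197  0.073]
(426, 243) [ 0.536 -0.199  0.073]
(280, 295) [0.413 0.116 0.114]
(245, 165) [0.683 0.198 0.136]
(400, 222) [ 0.589 -0.15   0.023]
```

View pics/t1.png

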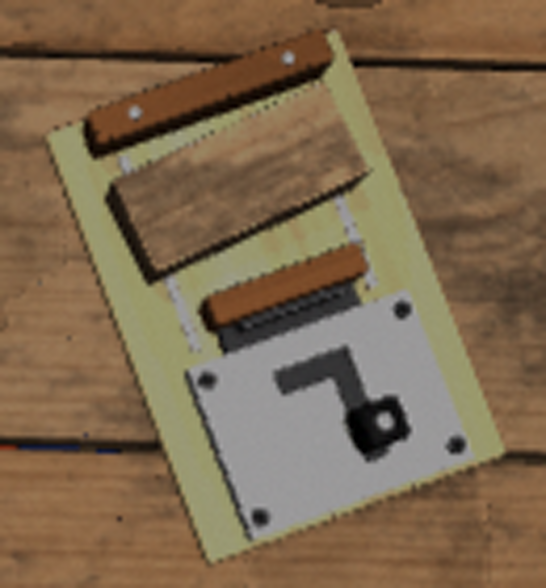

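View pics/s1.png

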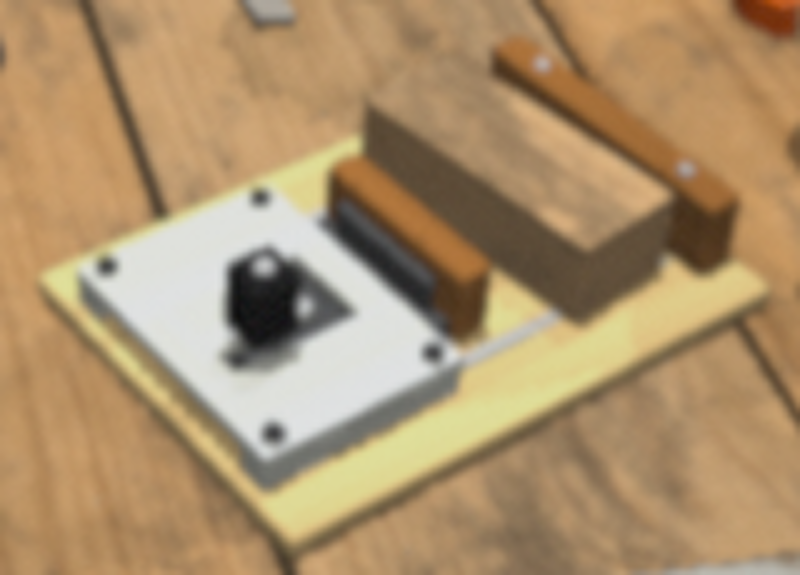

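The top crop shows the plate's screws at (207,380), (402,310), (457,445) and (260,517). The L-slot has its corner at about (341,360) and its short-leg end at about (279,384). The knob's white cap is at (386,421). Next I'll convert these pixels to world positions.

Run:
```python
from h import *
t=np.load('top.npz');s=np.load('side.npz')
T=lambda u,v,z:pt(t,335+u/4.2,145+v/4.2,z)
S=lambda u,v,z:pt(s,295+u/5,255+v/5,z)
sc=np.array([T(*p,.035) for p in((207,380),(402,310),(457,445),(260,517))]);print(sc.round(4))
ss=np.array([S(*p,.035) for p in((261,197),(433,352),(274,432),(107,266))]);print(ss.round(4))
for q in(sc,ss):
    ex=(q[0]+q[1]-q[2]-q[3])[:2];ey=(q[0]+q[3]-q[1]-q[2])[:2]
    print('ctr',q.mean(0).round(4),np.linalg.norm(ex)/2,np.linalg.norm(ey)/2,'yaw',np.arctan2(ex[1],ex[0]),np.arctan2(-ey[0],ey[1]))
c0=np.array([T(*p,.012) for p in((48,133),(335,32),(505,455),(210,562))]);
ex=(c0[0]+c0[1]-c0[2]-c0[3])[:2];ey=(c0[0]+c0[3]-c0[1]-c0[2])[:2]
yaw=np.arctan2(ex[1],ex[0]);print('base',c0.mean(0).round(4),np.linalg.norm(ex)/2,np.linalg.norm(ey)/2,yaw,np.arctan2(-ey[0],ey[1]))
R=np.array([[np.cos(yaw),np.sin(yaw)],[-np.sin(yaw),np.cos(yaw)]])
for n,p in dict(knobT=T(386,421,.074),knobS=S(266,266,.074),corner=T(341,360,.031),outer=T(348,347,.031),end=T(279,384,.031),cornS=S(350,310,.031)).items(): print(n,p.round(4),(R@(p-c0.mean(0))[:2]).round(4))
```

```text
[[ 0.5548 -0.1124  0.035 ]
 [ 0.5965 -0.2189  0.035 ]
 [ 0.523  -0.2489  0.035 ]
 [ 0.4808 -0.142   0.035 ]]
[[ 0.5546 -0.1151  0.035 ]
 [ 0.5966 -0.2214  0.035 ]
 [ 0.5226 -0.2507  0.035 ]
 [ 0.4801 -0.1451  0.035 ]]
ctr [ 0.5388 -0.1806  0.035 ] 0.07955182394913361 0.11466818512473677 yaw 0.3838175336197662 0.3747155562254841
ctr [ 0.5385 -0.1831  0.035 ] 0.07989242151194909 0.11405101485802302 yaw 0.3795221431120462 0.3796553262887612
base [ 0.6081 -0.1527  0.012 ] 0.25725218491104496 0.17463028200774514 0.37821513651689537 0.37306441315283717
knobT [ 0.5307 -0.201   0.074 ] [-0.0897 -0.0164]
knobS [ 0.5314 -0.2006  0.074 ] [-0.0889 -0.0162]
corner [ 0.5685 -0.1864  0.031 ] [-0.0492 -0.0167]
outer [ 0.5758 -0.1903  0.031 ] [-0.0439 -0.023 ]
end [ 0.5542 -0.1525  0.031 ] [-0.0499  0.0201]
cornS [ 0.5728 -0.1871  0.031 ] [-0.0454 -0.019 ]
```

The measurements agree: yaw is about 0.379, the knob is at (0.531,-0.201), and the corner is about 40 mm further on. I'll shut the fingers and turn the tool so its y axis follows the jig's +x.

>>> {"api": "arm_command", "payload": {"rows": [{"fingers": -1, "az": 6.8}, {"fingers": -1, "az": 6.8}, {"fingers": -1, "az": 6.8}, {"fingers": -1, "az": 6.8}, {"fingers": -1, "az": 6.8}, {"fingers": -1, "az": 6.8}, {"fingers": -1, "az": 6.7}, {"fingers": -1}, {"fingers": -1}], "grip_force": 20}}

```text
validation failed for argument at $.ro...
```

>>> {"api": "arm_command", "payload": {"rows": [{"fingers": -1, "x": -0.038, "y": 0.0024}, {"fingers": -1, "x": -0.038, "y": 0.0024}, {"fingers": -1, "x": -0.038, "y": 0.0024}, {"fingers": -1, "x": -0.038, "y": 0.0024}, {"fingers": -1, "x": -0.038, "y": 0.0024}, {"fingers": -1, "x": -0.038, "y": 0.0024}, {"fingers": -1, "x": -0.038, "y": 0.0024}, {"fingers": -1, "x": -0.038, "y": 0.0024}, {"fingers": -1, "x": -0.038, "y": 0.0024}, {"fingers": -1, "x": -0.038, "y": 0.0024}]}}

```text
validation failed for argument at $.ro...
```

Both calls were refused at validation, so I'll write out every field in each row.

>>> {"api": "arm_command", "payload": {"rows": [{"fingers": -1, "x": 0, "y": 0, "z": 0, "ax": 0, "ay": 0, "az": 6.8}, {"fingers": -1, "x": 0, "y": 0, "z": 0, "ax": 0, "ay": 0, "az": 6.8}, {"fingers": -1, "x": 0, "y": 0, "z": 0, "ax": 0, "ay": 0, "az": 6.8}, {"fingers": -1, "x": 0, "y": 0, "z": 0, "ax": 0, "ay": 0, "az": 6.8}, {"fingers": -1, "x": 0, "y": 0, "z": 0, "ax": 0, "ay": 0, "az": 6.8}, {"fingers": -1, "x": 0, "y": 0, "z": 0, "ax": 0, "ay": 0, "az": 6.8}, {"fingers": -1, "x": 0, "y": 0, "z": 0, "ax": 0, "ay": 0, "az": 6.7}, {"fingers": -1, "x": 0, "y": 0, "z": 0, "ax": 0, "ay": 0, "az": 0}], "grip_force": 20}}

```text
clock: 0.77
tcp_pos: [0.2392, 0.6309, 0.2497]
orientation: [1.768, 2.596, -0.002]
contact_force: [-0.4, 0.3, -0.3]
grip_width: 0.0
gripper_force: 0.0
```

>>> {"api": "arm_command", "payload": {"rows": [{"fingers": -1, "x": -0.038, "y": 0.0024, "z": 0, "ax": 0, "ay": 0, "az": 0}, {"fingers": -1, "x": -0.038, "y": 0.0024, "z": 0, "ax": 0, "ay": 0, "az": 0}, {"fingers": -1, "x": -0.038, "y": 0.0024, "z": 0, "ax": 0, "ay": 0, "az": 0}, {"fingers": -1, "x": -0.038, "y": 0.0024, "z": 0, "ax": 0, "ay": 0, "az": 0}, {"fingers": -1, "x": -0.038, "y": 0.0024, "z": 0, "ax": 0, "ay": 0, "az": 0}, {"fingers": -1, "x": -0.038, "y": 0.0024, "z": 0, "ax": 0, "ay": 0, "az": 0}, {"fingers": -1, "x": -0.038, "y": 0.0024, "z": 0, "ax": 0, "ay": 0, "az": 0}, {"fingers": -1, "x": -0.038, "y": 0.0024, "z": 0, "ax": 0, "ay": 0, "az": 0}, {"fingers": -1, "x": -0.038, "y": 0.0024, "z": 0, "ax": 0, "ay": 0, "az": 0}, {"fingers": -1, "x": -0.038, "y": 0.0024, "z": 0, "ax": 0, "ay": 0, "az": 0}]}}

```text
clock: 1.6
tcp_pos: [0.4028, 0.285, 0.2503]
orientation: [-1.758, -2.604, -0.0]
contact_force: [-0.2, -0.1, 0.1]
grip_width: -0.0001
gripper_force: 0.0
```

>>> {"api": "arm_command", "payload": {"rows": [{"fingers": -1, "x": -0.038, "y": -0.008, "z": 0, "ax": 0, "ay": 0, "az": 0}, {"fingers": -1, "x": -0.038, "y": -0.008, "z": 0, "ax": 0, "ay": 0, "az": 0}, {"fingers": -1, "x": -0.038, "y": -0.008, "z": 0, "ax": 0, "ay": 0, "az": 0}, {"fingers": -1, "x": -0.038, "y": -0.008, "z": 0, "ax": 0, "ay": 0, "az": 0}, {"fingers": -1, "x": -0.038, "y": -0.008, "z": 0, "ax": 0, "ay": 0, "az": 0}, {"fingers": -1, "x": -0.038, "y": -0.008, "z": 0, "ax": 0, "ay": 0, "az": 0}, {"fingers": -1, "x": -0.038, "y": -0.008, "z": 0, "ax": 0, "ay": 0, "az": 0}, {"fingers": -1, "x": -0.038, "y": -0.008, "z": 0, "ax": 0, "ay": 0, "az": 0}, {"fingers": -1, "x": -0.038, "y": -0.008, "z": 0, "ax": 0, "ay": 0, "az": 0}, {"fingers": -1, "x": 0, "y": 0, "z": 0, "ax": 0, "ay": 0, "az": 0}]}}

```text
clock: 2.43
tcp_pos: [0.4623, -0.0652, 0.2509]
orientation: [1.77, 2.592, -0.002]
contact_force: [-0.3, -0.6, -0.2]
grip_width: -0.0001
gripper_force: 0.0
```

>>> {"api": "arm_command", "payload": {"rows": [{"fingers": -1, "x": -0.038, "y": -0.008, "z": 0, "ax": 0, "ay": 0, "az": -0.4}, {"fingers": -1, "x": -0.038, "y": -0.008, "z": 0, "ax": 0, "ay": 0, "az": 0}, {"fingers": -1, "x": -0.038, "y": -0.008, "z": 0, "ax": 0, "ay": 0, "az": 0}, {"fingers": -1, "x": -0.038, "y": -0.008, "z": 0, "ax": 0, "ay": 0, "az": 0}, {"fingers": -1, "x": 0, "y": 0, "z": 0.036, "ax": 0, "ay": 0, "az": 0}, {"fingers": -1, "x": 0, "y": 0, "z": 0.036, "ax": 0, "ay": 0, "az": 0}, {"fingers": -1, "x": 0, "y": 0, "z": 0.036, "ax": 0, "ay": 0, "az": 0}, {"fingers": -1, "x": 0, "y": 0, "z": 0.03, "ax": 0, "ay": 0, "az": 0}, {"fingers": -1, "x": 0, "y": 0, "z": 0, "ax": 0, "ay": 0, "az": 0}, {"fingers": -1, "x": 0, "y": 0, "z": 0, "ax": 0, "ay": 0, "az": 0}]}}

```text
clock: 3.27
tcp_pos: [0.4883, -0.2101, 0.1115]
orientation: [-1.75, -2.605, 0.002]
contact_force: [0.7, -0.6, 0.3]
grip_width: 0.0001
gripper_force: 0.0
```

Run:
```python
from h import *
s=grab('side');c=s['frame'][225:375,280:460,::-1];cv2.imwrite('pics/s2.png',cv2.resize(c,None,fx=4,fy=4,interpolation=cv2.INTER_CUBIC))
```

```text
(no output)
```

View pics/s2.png

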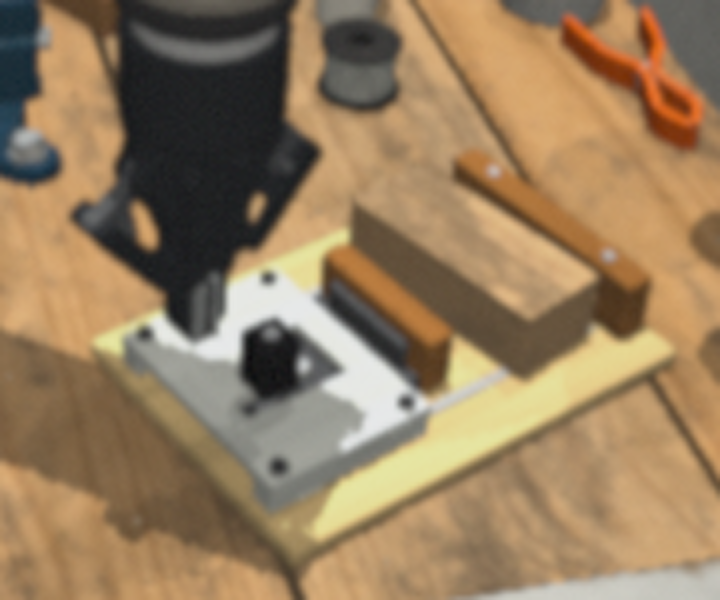

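The side crop shows the shut fingertips at (200,335), behind the knob at (270,360) on its near side and clear of everything. I'll centre on the knob, go down to a tip height of about 52 mm and close in.

>>> {"api": "arm_command", "payload": {"rows": [{"fingers": -1, "x": -0.0075, "y": 0, "z": 0.02, "ax": 0, "ay": 0, "az": 0}, {"fingers": -1, "x": 0, "y": 0, "z": 0.02, "ax": 0, "ay": 0, "az": 0}, {"fingers": -1, "x": 0, "y": 0.004, "z": 0, "ax": 0, "ay": 0, "az": 0}, {"fingers": -1, "x": 0, "y": 0.004, "z": 0, "ax": 0, "ay": 0, "az": 0}, {"fingers": -1, "x": 0, "y": 0.003, "z": 0, "ax": 0, "ay": 0, "az": 0}, {"fingers": -1, "x": 0, "y": 0, "z": 0, "ax": 0, "ay": 0, "az": 0}]}}

```text
clock: 3.82
tcp_pos: [0.5046, -0.2129, 0.0742]
orientation: [1.75, 2.605, 0.002]
contact_force: [-0.1, -0.7, 0.7]
grip_width: -0.0001
gripper_force: 0.0
```

>>> {"api": "arm_command", "payload": {"rows": [{"fingers": -1, "x": 0.001, "y": 0.002, "z": 0.003, "ax": 0, "ay": 0, "az": 0}, {"fingers": -1, "x": 0, "y": 0.003, "z": 0, "ax": 0, "ay": 0, "az": 0}, {"fingers": -1, "x": 0, "y": 0.003, "z": 0, "ax": 0, "ay": 0, "az": 0}, {"fingers": -1, "x": 0, "y": 0.003, "z": 0, "ax": 0, "ay": 0, "az": 0}, {"fingers": -1, "x": 0, "y": 0.003, "z": 0, "ax": 0, "ay": 0, "az": 0}]}}

```text
clock: 4.23
tcp_pos: [0.5148, -0.207, 0.0693]
orientation: [-1.754, -2.606, 0.0]
contact_force: [-1.6, -0.7, 1.9]
grip_width: 0.0002
gripper_force: 1.0
```

>>> {"api": "arm_command", "payload": {"rows": [{"fingers": -1, "x": 0, "y": 0.003, "z": 0, "ax": 0, "ay": 0, "az": 0}, {"fingers": -1, "x": 0, "y": 0.003, "z": 0, "ax": 0, "ay": 0, "az": 0}, {"fingers": -1, "x": 0, "y": 0.003, "z": 0, "ax": 0, "ay": 0, "az": 0}, {"fingers": -1, "x": 0, "y": 0.003, "z": 0, "ax": 0, "ay": 0, "az": 0}, {"fingers": -1, "x": 0, "y": 0.003, "z": 0, "ax": 0, "ay": 0, "az": 0}]}}

```text
clock: 4.65
tcp_pos: [0.529, -0.2014, 0.0693]
orientation: [-1.754, -2.606, 0.0]
contact_force: [-2.8, -0.8, 2.2]
grip_width: -0.0001
gripper_force: 1.6
```

>>> {"api": "arm_command", "payload": {"rows": [{"fingers": -1, "x": 0, "y": 0.003, "z": 0, "ax": 0, "ay": 0, "az": 0}, {"fingers": -1, "x": 0, "y": 0.003, "z": 0, "ax": 0, "ay": 0, "az": 0}, {"fingers": -1, "x": 0, "y": 0.003, "z": 0, "ax": 0, "ay": 0, "az": 0}, {"fingers": -1, "x": 0, "y": 0.002, "z": 0, "ax": 0, "ay": 0, "az": 0}]}}

```text
clock: 4.98
tcp_pos: [0.5393, -0.1972, 0.0693]
orientation: [1.754, 2.606, -0.0]
contact_force: [-2.4, -2.6, 0.7]
grip_width: -0.0001
gripper_force: 1.6
```

>>> {"api": "arm_command", "payload": {"rows": [{"fingers": -1, "x": 0, "y": 0.0015, "z": 0, "ax": 0, "ay": 0, "az": 0}, {"fingers": -1, "x": 0, "y": 0.0015, "z": 0, "ax": 0, "ay": 0, "az": 0}]}}

```text
clock: 5.15
tcp_pos: [0.5419, -0.1962, 0.0693]
orientation: [1.754, 2.606, -0.0]
contact_force: [-2.8, -1.7, 1.5]
grip_width: 0.0005
gripper_force: 1.6
```

>>> {"api": "arm_command", "payload": {"rows": [{"fingers": -1, "x": 0, "y": 0.0015, "z": 0, "ax": 0, "ay": 0, "az": 0}, {"fingers": -1, "x": 0, "y": 0.001, "z": 0, "ax": 0, "ay": 0, "az": 0}]}}

```text
clock: 5.32
tcp_pos: [0.5443, -0.1952, 0.0693]
orientation: [1.754, 2.606, -0.0]
contact_force: [-2.3, -2.1, 1.0]
grip_width: -0.0
gripper_force: 1.5
```

>>> {"api": "arm_command", "payload": {"rows": [{"fingers": -1, "x": 0, "y": 0.001, "z": 0, "ax": 0, "ay": 0, "az": 0}, {"fingers": -1, "x": 0, "y": 0.001, "z": 0, "ax": 0, "ay": 0, "az": 0}]}}

```text
clock: 5.48
tcp_pos: [0.5454, -0.1948, 0.0693]
orientation: [-1.754, -2.605, 0.001]
contact_force: [-5.8, -3.5, 3.5]
grip_width: -0.0003
gripper_force: 3.4
```

>>> {"api": "arm_command", "payload": {"rows": [{"fingers": -1, "x": 0, "y": 0.001, "z": 0, "ax": 0, "ay": 0, "az": 0}, {"fingers": -1, "x": 0, "y": 0.001, "z": 0, "ax": 0, "ay": 0, "az": 0}]}}

```text
clock: 5.65
tcp_pos: [0.5456, -0.1947, 0.0692]
orientation: [-1.754, -2.603, 0.003]
contact_force: [-11.1, -4.0, 8.0]
grip_width: -0.0002
gripper_force: 5.9
```

Run:
```python
from h import *
s=grab('side');c=s['frame'][225:375,280:460,::-1];cv2.imwrite('pics/s3.png',cv2.resize(c,None,fx=4,fy=4,interpolation=cv2.INTER_CUBIC))
```

```text
(no output)
```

View pics/s3.png

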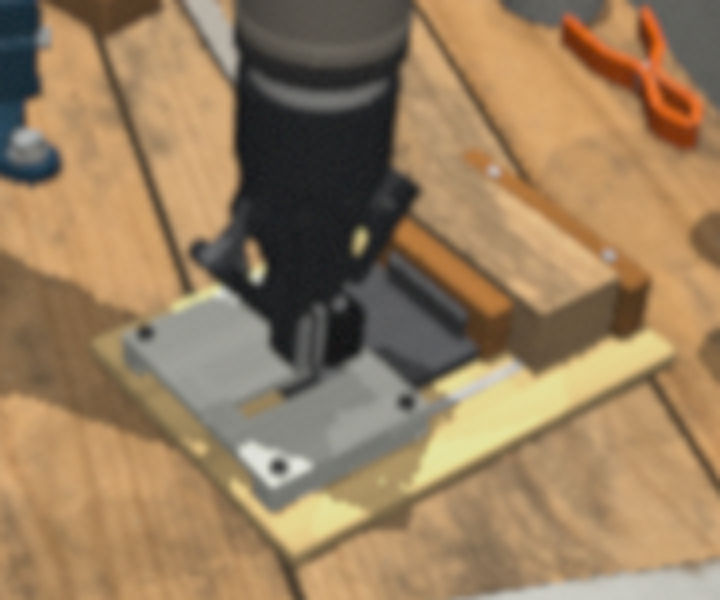

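The side crop shows the jaw at (450,280) with the block squared up against the fence, and the knob at (345,325) at the corner. The force rose to 12 N, so it is on the stop. I'll back off, go round to the knob's -y side and push along +y.

>>> {"api": "arm_command", "payload": {"rows": [{"fingers": -1, "x": 0, "y": -0.007, "z": 0, "ax": 0, "ay": 0, "az": 0}, {"fingers": -1, "x": 0, "y": -0.01, "z": 0, "ax": 0, "ay": 0, "az": 0}, {"fingers": -1, "x": -0.016, "y": 0, "z": 0, "ax": 0, "ay": 0, "az": 0}, {"fingers": -1, "x": -0.016, "y": 0, "z": 0, "ax": 0, "ay": 0, "az": 0}, {"fingers": -1, "x": -0.01, "y": 0, "z": 0, "ax": 0, "ay": 0, "az": 0}, {"fingers": -1, "x": 0, "y": 0, "z": 0, "ax": 0, "ay": 0, "az": 0}, {"fingers": -1, "x": 0, "y": 0.014, "z": 0, "ax": 0, "ay": 0, "az": 0}, {"fingers": -1, "x": 0, "y": 0.014, "z": 0, "ax": 0, "ay": 0, "az": 0}, {"fingers": -1, "x": 0, "y": 0.012, "z": 0, "ax": 0, "ay": 0, "az": 0}, {"fingers": -1, "x": 0, "y": 0, "z": 0, "ax": 0, "ay": 0, "az": 0}]}}

```text
clock: 6.53
tcp_pos: [0.589, -0.22, 0.0691]
orientation: [1.746, 2.61, 0.004]
contact_force: [0.8, -0.0, -0.1]
grip_width: -0.0001
gripper_force: 0.0
```

>>> {"api": "arm_command", "payload": {"rows": [{"fingers": -1, "x": 0.004, "y": -0.005, "z": 0, "ax": 0, "ay": 0, "az": 0}, {"fingers": -1, "x": 0.004, "y": 0, "z": 0, "ax": 0, "ay": 0, "az": 0}, {"fingers": -1, "x": 0.004, "y": 0, "z": 0, "ax": 0, "ay": 0, "az": 0}, {"fingers": -1, "x": 0.003, "y": 0, "z": 0, "ax": 0, "ay": 0, "az": 0}, {"fingers": -1, "x": 0.002, "y": 0, "z": 0, "ax": 0, "ay": 0, "az": 0}, {"fingers": -1, "x": 0.002, "y": 0, "z": 0, "ax": 0, "ay": 0, "az": 0}]}}

```text
clock: 7.03
tcp_pos: [0.5729, -0.2079, 0.0694]
orientation: [-1.754, -2.606, -0.0]
contact_force: [0.0, -0.5, -0.2]
grip_width: 0.0002
gripper_force: 0.0
```

>>> {"api": "arm_command", "payload": {"rows": [{"fingers": -1, "x": 0.002, "y": 0, "z": 0, "ax": 0, "ay": 0, "az": 0}, {"fingers": -1, "x": 0.002, "y": 0, "z": 0, "ax": 0, "ay": 0, "az": 0}, {"fingers": -1, "x": 0.002, "y": 0, "z": 0, "ax": 0, "ay": 0, "az": 0}]}}

```text
clock: 7.28
tcp_pos: [0.5711, -0.2031, 0.0695]
orientation: [1.754, 2.605, -0.001]
contact_force: [0.4, -1.3, 0.3]
grip_width: -0.0002
gripper_force: 0.9
```

>>> {"api": "arm_command", "payload": {"rows": [{"fingers": -1, "x": 0.0025, "y": 0, "z": 0, "ax": 0, "ay": 0, "az": 0}, {"fingers": -1, "x": 0.0025, "y": 0, "z": 0, "ax": 0, "ay": 0, "az": 0}, {"fingers": -1, "x": 0.0025, "y": 0, "z": 0, "ax": 0, "ay": 0, "az": 0}]}}

```text
clock: 7.53
tcp_pos: [0.5681, -0.1957, 0.0694]
orientation: [1.754, 2.606, -0.0]
contact_force: [0.7, -2.2, 0.6]
grip_width: -0.0
gripper_force: 0.9
```

>>> {"api": "arm_command", "payload": {"rows": [{"fingers": -1, "x": 0.0025, "y": 0, "z": 0, "ax": 0, "ay": 0, "az": 0}, {"fingers": -1, "x": 0.0025, "y": 0, "z": 0, "ax": 0, "ay": 0, "az": 0}, {"fingers": -1, "x": 0.0025, "y": 0, "z": 0, "ax": 0, "ay": 0, "az": 0}]}}

```text
clock: 7.78
tcp_pos: [0.5653, -0.1885, 0.0694]
orientation: [1.754, 2.606, 0.0]
contact_force: [0.5, -3.4, 1.8]
grip_width: -0.0002
gripper_force: 0.9
```

>>> {"api": "arm_command", "payload": {"rows": [{"fingers": -1, "x": 0.002, "y": 0, "z": 0, "ax": 0, "ay": 0, "az": 0}, {"fingers": -1, "x": 0.002, "y": 0, "z": 0, "ax": 0, "ay": 0, "az": 0}]}}

```text
clock: 7.95
tcp_pos: [0.5638, -0.1848, 0.0694]
orientation: [1.754, 2.606, 0.0]
contact_force: [1.1, -2.2, 1.4]
grip_width: 0.0002
gripper_force: 0.9
```

>>> {"api": "arm_command", "payload": {"rows": [{"fingers": -1, "x": 0.0015, "y": 0, "z": 0, "ax": 0, "ay": 0, "az": 0}, {"fingers": -1, "x": 0.0015, "y": 0, "z": 0, "ax": 0, "ay": 0, "az": 0}]}}

```text
clock: 8.12
tcp_pos: [0.5627, -0.182, 0.0693]
orientation: [1.754, 2.606, 0.0]
contact_force: [1.0, -2.1, 0.9]
grip_width: 0.0
gripper_force: 0.9
```

>>> {"api": "arm_command", "payload": {"rows": [{"fingers": -1, "x": 0.0015, "y": 0, "z": 0, "ax": 0, "ay": 0, "az": 0}, {"fingers": -1, "x": 0.001, "y": 0, "z": 0, "ax": 0, "ay": 0, "az": 0}]}}

```text
clock: 8.28
tcp_pos: [0.5617, -0.1796, 0.0693]
orientation: [-1.754, -2.606, -0.0]
contact_force: [0.8, -1.3, 1.8]
grip_width: 0.0001
gripper_force: 0.8
```

>>> {"api": "arm_command", "payload": {"rows": [{"fingers": -1, "x": 0.001, "y": 0, "z": 0, "ax": 0, "ay": 0, "az": 0}, {"fingers": -1, "x": 0.001, "y": 0, "z": 0, "ax": 0, "ay": 0, "az": 0}]}}

```text
clock: 8.45
tcp_pos: [0.5611, -0.178, 0.0693]
orientation: [1.754, 2.606, 0.0]
contact_force: [1.5, -1.2, 0.9]
grip_width: 0.0002
gripper_force: 0.8
```

>>> {"api": "arm_command", "payload": {"rows": [{"fingers": -1, "x": 0.0015, "y": 0, "z": 0, "ax": 0, "ay": 0, "az": 0}, {"fingers": -1, "x": 0.001, "y": 0, "z": 0, "ax": 0, "ay": 0, "az": 0}]}}

```text
clock: 8.62
tcp_pos: [0.5608, -0.1775, 0.0695]
orientation: [1.753, 2.602, -0.002]
contact_force: [4.7, -7.6, -3.2]
grip_width: -0.0001
gripper_force: 4.5
```

>>> {"api": "arm_command", "payload": {"rows": [{"fingers": -1, "x": 0.001, "y": 0, "z": 0, "ax": 0, "ay": 0, "az": 0}, {"fingers": -1, "x": 0.001, "y": 0, "z": 0, "ax": 0, "ay": 0, "az": 0}]}}

```text
clock: 8.78
tcp_pos: [0.5607, -0.1774, 0.0697]
orientation: [1.753, 2.599, -0.004]
contact_force: [6.5, -11.6, -7.5]
grip_width: -0.0
gripper_force: 6.7
```

The knob is on the end stop, with the force up to 13 N. I'll back off, lift and check.

>>> {"api": "arm_command", "payload": {"rows": [{"fingers": -1, "x": 0.001, "y": 0, "z": 0, "ax": 0, "ay": 0, "az": 0}, {"fingers": -1, "x": 0, "y": 0, "z": 0, "ax": 0, "ay": 0, "az": 0}, {"fingers": -1, "x": -0.008, "y": 0, "z": 0, "ax": 0, "ay": 0, "az": 0}, {"fingers": -1, "x": -0.015, "y": 0, "z": 0, "ax": 0, "ay": 0, "az": 0}, {"fingers": -1, "x": -0.015, "y": 0, "z": 0, "ax": 0, "ay": 0, "az": 0}, {"fingers": -1, "x": 0, "y": 0, "z": -0.03, "ax": 0, "ay": 0, "az": 0}, {"fingers": -1, "x": 0, "y": 0, "z": -0.035, "ax": 0, "ay": 0, "az": 0}, {"fingers": -1, "x": 0, "y": -0.01, "z": -0.035, "ax": 0, "ay": 0, "az": 0}, {"fingers": -1, "x": -0.03, "y": -0.02, "z": -0.02, "ax": 0, "ay": 0, "az": 0}, {"fingers": -1, "x": -0.03, "y": -0.02, "z": -0.02, "ax": 0, "ay": 0, "az": 0}]}}

```text
clock: 9.62
tcp_pos: [0.5502, -0.2812, 0.2109]
orientation: [-1.747, -2.61, -0.003]
contact_force: [0.0, -0.8, 0.3]
grip_width: -0.0001
gripper_force: 0.0
```

>>> {"api": "arm_command", "payload": {"rows": [{"fingers": -1, "x": -0.035, "y": -0.01, "z": 0, "ax": 0, "ay": 0, "az": 0}, {"fingers": -1, "x": -0.035, "y": -0.01, "z": 0, "ax": 0, "ay": 0, "az": 0}, {"fingers": -1, "x": -0.03, "y": 0, "z": 0, "ax": 0, "ay": 0, "az": 0}, {"fingers": -1, "x": 0, "y": 0, "z": 0, "ax": 0, "ay": 0, "az": 0}, {"fingers": -1, "x": 0, "y": 0, "z": 0, "ax": 0, "ay": 0, "az": 0}]}}

```text
clock: 10.03
tcp_pos: [0.5677, -0.3848, 0.2087]
orientation: [-1.757, -2.603, 0.001]
contact_force: [-0.4, 0.7, -0.4]
grip_width: -0.0002
gripper_force: 0.0
```

Run:
```python
from h import *
s=grab('top');c=s['frame'][135:295,325:505,::-1];cv2.imwrite('pics/t4.png',cv2.resize(c,None,fx=3.6,fy=3.6,interpolation=cv2.INTER_CUBIC))
s=grab('side');c=s['frame'][225:375,280:460,::-1];cv2.imwrite('pics/s4.png',cv2.resize(c,None,fx=4,fy=4,interpolation=cv2.INTER_CUBIC))
```

```text
(no output)
```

View pics/t4.png

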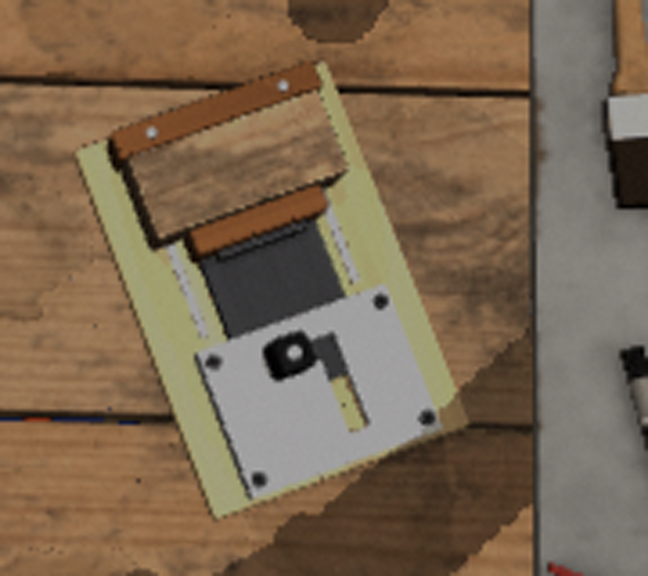

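View pics/s4.png

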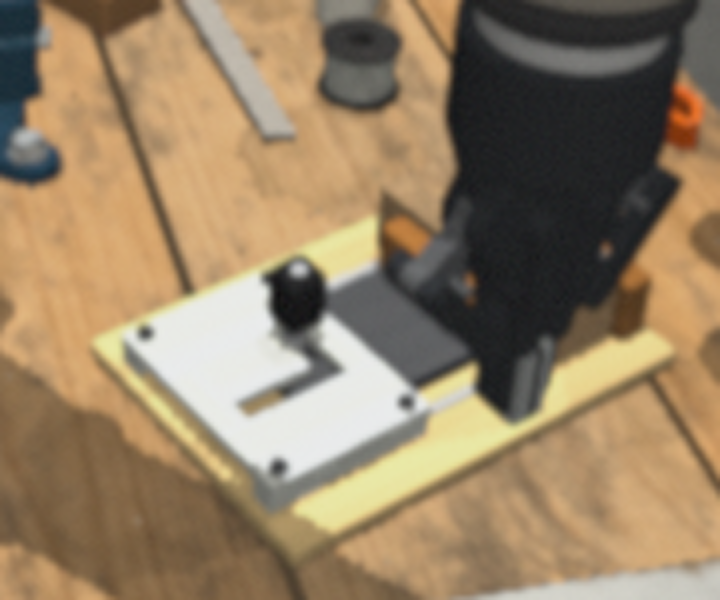

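The top crop shows the block against the fence with the jaw behind it. The knob is at the end of the short leg, with its cap at (294,352), and the hand is clear. I'll check the cap's position numerically and hand in if it agrees.

Run:
```python
from h import *
t=np.load('top.npz');p=pt(t,325+294/3.6,135+352/3.6,.074)
d=(p-[.5307,-.201,.074])[:2];c,s=np.cos(.379),np.sin(.379)
l=np.array([c*d[0]+s*d[1],-s*d[0]+c*d[1]]);print(p,l)
if abs(l[1]-.031)<.0035: print(r.hand_in())
```

```text
[ 0.55721318 -0.15618674  0.074     ] [0.04121221 0.03182343]
the job is handed in; nothing more can be done
None
```

The block is clamped against the fence and the knob is fully home at the end of the short leg (31.8 mm across, measured from the camera); the hand is clear and the job was handed in at about 10 s.

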